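Pry the lens off the interior lamp

TASK

Take the snapped-on white lens off the car interior lamp so that its bulb can be changed: put the flat blade of the wooden-handled pry tool into the notch at the lens's end and lever that end up until it snaps free, without pulling at the lens with the fingers. Lay the pry tool back down flat on the bench, and lift the loose lens off and lay it gently, right way up, flat in the steel parts tray. Leave the other things on the bench where they are.

Things in the scene. Friction and masses are not known exactly. Their poses are not given: they have to be found in the camera images.
- lamp: Interior lamp in a brown clay mock-up on a plywood base (200 x 124 mm), fixed. On top its grey frame, 164 x 84 mm, 12 mm thick, top 72 mm above the bench. Origin: on the bench under the frame's centre; x runs along the lamp from notch end (-x) to far end, z up. Clay top 60 mm high; it and the base reach past the frame at the far end and sides, but at the notch end they stop inside its edge.
- lens: White fluted clip-on lens (cover) 140 x 60 mm, 18 mm high, 50 g, hollow below, walls 3 mm. Origin: centre of its underside, axes as the lamp's. Snapped on: centred on the grey frame, origin 72 mm above the bench, 12 mm of frame showing all round, up to 2 mm of play. Popped free it lies loose, notch end about 13 mm up, far end on the frame; lift it straight off, gripping across its 60 mm width.
- lens_notch (a point): Middle of the pry notch's mouth, at its ceiling: lens x = -66 mm, y = 0, 5 mm above the lens's underside (77 mm above the bench when snapped on, about 90 mm popped). The notch is 26 mm wide, 5 mm high over the frame, in the -x end, which is set back 4 mm there as seen from above. Its solid ceiling runs 14 mm in from the mouth; a fixed rib stops a blade 17 mm in.
- lamp_sill (a point): Middle of the grey frame's upper outer edge at the notch end: lamp x = -82 mm, y = 0, 72 mm above the bench, 16 mm outboard of the notch's mouth. The heel (fulcrum) for the blade; nothing stands outboard of it, so a handle there can be pressed down.
- latch_l (a joint): One of the lens's two sprung catches (inside, at its two long sides, 38 mm from its centre towards the notch; the other acts alike). 0 at rest, up to 5 mm when pushed inward. They let go once the notch end is up 7 to 8 mm (blade well in, handle pressed down about 20 degrees), for about 10 N upward at the notch; then the lens pops up and rests on them.
- pry_tool: Flat pry tool, 190 mm long, 120 g (varies), lying on the bench. Dark wooden handle 24 mm wide, 20 mm high, x = -95 to +13 mm; stiff straight steel blade 18 mm wide, 2.5 mm thick, to x = +95 mm, its mid-plane 10 mm above the handle's underside. Origin: centre of the underside, midway along the tool; x points to the blade's tip, z up.
- pry_tip (a point): Middle of the blade's tip edge: x = 95 mm, y = 0, z = 10 mm in the tool's frame.
- tray: Steel parts tray, fixed, 230 mm (its x) by 160 mm (its y), 28 mm high, walls and floor 4 mm. Origin: centre of its underside.
- scraper: Bystander: dark thin steel scraper with round ends, 152 x 62 x 3 mm, origin at the centre of its underside.
- clay_bar: Bystander: brown modelling clay bar 150 x 65 x 45 mm, origin at the centre of its underside.
- loop_tool: Bystander: clay loop tool, wooden handle with a steel wire loop, 185 mm long, 16 mm high, origin under its middle.
Not all that is in view belongs to the job. Several things have the shape of the lens; the one meant has the colours described above. There is more than one size of the pry_tool; the job needs the smaller.

How it is judged:
On the way, in this order (a step that is already met when the one before it is completed fails the run):
1. the blade, in the notch, levers the lens's notch end up (z of lens_notch in the frame of lamp above 0.0795 m and distance between pry_tip and lens_notch below 0.03 m and contact force between pry_tool and lens above 1 N and contact force between the fingers and lens below 0.3 N), for 0.02 s.
2. the lens's notch end has snapped free of the catches, and the fingers do not hold the lens (z of lens_notch in the frame of lamp above 0.083 m and contact force between the fingers and lens below 0.3 N and z of lens in the frame of lamp below 0.1 m), for 0.1 s.
At the end, for the whole second after the job is handed in: The lens lies flat (within 7 degrees) and right way up on the floor of the steel tray, at rest and released; the pry tool lies flat on the bench, outside the tray, at rest; the bystanders are where they were (within 30 mm) (z of lens in the frame of tray below 0.012 m and x of lens in the frame of tray between -0.06 and 0.06 m and y of lens in the frame of tray between -0.06 and 0.06 m and angle between lens's own z axis and vertical below 0.12 rad and linear speed of each of lens, pry_tool below 0.02 m/s and height (world z) of pry_tool below 0.02 m and height (world z) of pry_tip below 0.025 m and (x of pry_tool in the frame of tray above 0.115 m or x of pry_tool in the frame of tray below -0.115 m or y of pry_tool in the frame of tray above 0.08 m or y of pry_tool in the frame of tray below -0.08 m)); the robot touches nothing.
It fails at once if the lens is dropped into the tray (more than about 20 mm) or thrown (horizontal distance between lens and tray below 0.12 m and contact force between the fingers and lens below 0.1 N and linear speed of lens above 0.65 m/s).
It fails at once if the fingers pull at the lens while it is still snapped on (horizontal distance between lens and lamp below 0.02 m and z of lens_notch in the frame of lamp between 0.0785 and 0.081 m and contact force between the fingers and lens above 3 N).
It fails at once if the scraper is disturbed (distance of scraper from where it was at the start of the episode above 0.03 m).
It fails at once if the clay bar is disturbed (distance of clay_bar from where it was at the start of the episode above 0.03 m).
It fails at once if the loop tool is disturbed (distance of loop_tool from where it was at the start of the episode above 0.03 m).
It also fails if it takes over 72 s, if anything falls off the work surface, if the arm or the gripper's body presses on something with over 40 N, if the wrist force passes 120 N, or if a joint passes its speed limit or range.

ROBOT

A 6-joint arm with a two-finger parallel gripper is mounted at the origin on the work surface. World frame = base frame: x ahead of the robot, y to its left, z up, the work surface at z = 0. Lengths are in m, angles in rad, forces in N, time in s.
With the tool pointing down it reaches from about 0.375 to 0.975 m from the base axis. Payload 3.8 kg.
Tool frame: the origin (TCP) lies between the finger pads; the fingertips stand 22 mm ahead of it and the grasp point (between the pads) lies 3 mm ahead of it; z points along the fingers, y is the direction in which the jaws open and shut (so a half turn about z gives the same grasp; the last joint's range is limited). The gripper opens to 85 mm and grips with 20 to 120 N. Pads are 22 mm wide; open, the fingers measure 114 mm over their backs; the gripper's body (76 mm by 85 mm) begins 54 mm behind the grasp point. The pads swing forward as they close: fully open they stand 13 mm farther back than shut.
Start: joints at [-1.335, 0.264, 1.604, -0, 1.274, -0.037], TCP at [0.182, -0.65, 0.253] pointing down, gripper open.
Joint ranges: [-2.63, 2.63], [-0.94, 2.18], [0.31, 2.57], [-1.31, 4.45], [0, 2.66], [-2.55, 2.55]. Speed limits (rad/s): [2.57, 2.57, 3.14, 3.14, 3.14, 3.14].

INTERFACE

Orientations are given as a rotation vector (axis times angle).
In Python, from workcell import * gives the robot as it stands.
- The arm moves only by the tool step_arm, never from a script. Its argument "motion" is a list that holds one entry, the list of rows, each a list of 7 numbers: the finger opening in m, from 0 to 0.0854, then the shift along the world's x, y, z in m, then the turn, a rotation vector about the world's x, y, z in degrees. A call has exactly 8 rows; each row is the pose to reach, as a shift and turn from the pose measured when the call began; what a row does not reach only later rows make up. A row lasts 1/8 s, in which the tool goes at most 62.5 mm and 10.7 degrees, less where a joint would pass 70% of its speed; a pose out of reach is approached as far as the arm can. A call with a gripper value outside its range is refused whole. The fingers move at their own pace and stop on an object; "newtons" is the grip in N (left out, the last holds). Time passes only in rows, so rows that repeat a pose let the fingers close, or fill a call up. It gives the time, the measured TCP pose, the force and the opening at its end, in the units of the state.
- read_state(): the state, without advancing time (a new reading comes with each control period).
- read_camera(name): name is "scene" or "top"; returns (picture, depth): 400x640x3 uint8, blue, green, red; 400x640 float32, m along the optical axis (not along the pixel's ray), 0 where there is no reading.
- get_calibration(name): a dict with "K" (3x3 intrinsics, pixels), "dist_coeffs" ([k1, k2, p1, p2, k3] as OpenCV has them; the pictures are not rectified), "world_from_camera" (4x4, takes a point from camera to world coordinates). Camera axes: x right, y down, z forward; pixel columns grow to the right and rows downward; lengths in m; the calibration is good to about 2 mm. A picture is of the moment at which its call begins. get_calibration takes no time and is no camera call.
- finish_job(): hands the job in, once; it reports no verdict.
Trained networks look in the newest picture that a camera, given by its name, has taken for a name from the list of things; names that differ only in an ending like _2 or _b are one class to them, and where a whole thing is asked for, a point or a joint stands for the part that bears it (a point fixed in the world has none). Each returns a list of dicts, best first, with "score" (0 to 1); they miss things now and then, are a little off and sometimes report something else, mostly with a low value. They report only what shows in the picture. A call takes as long as a camera call. They do not tell look-alikes from the thing itself.
- spot_in(camera, thing): "xyz" ([x, y, z] in m, in the coordinates of the camera as it stood for that picture, good to about 4 mm: the middle of the surface that is visible of it).
- regions_of(camera, thing): "region" (400x640 bool, what is visible of it).
The state is a dict: "time": time; "q": joint angles; "joint_vel": joint speeds; "joint_torque": joint torques, N m; "tool_pos": TCP position; "tcp_rot": TCP orientation; "wrist_force": force on the tool from outside, world axes, zero at the start; "torque": the same for the moment, N m; "width": opening from 0.0 (shut) to 1.0 (fully open).
Only numpy, scipy, OpenCV 4.12 (cv2) and the standard library are available. Lean on these libraries where they do the work, as an engineer would, in place of code of your own. Each camera call takes 0.05 s, during which the arm holds its last target. There are 200 camera calls.

## Working session

There is one attempt and no reset: what is moved stays moved. The work goes in short steps, Python scripts to look and compute and a tool call to move; the robot and the scene stay as the last step left them, time stands still between calls to the robot, and variables do not carry over. Pictures are saved under pics/ and viewed, on a budget of 10 in all, crops included, one or two more only if the job needs it, and the job is handed in when it is done.

Besides the shell and the picture viewer there is one more tool, called as name(argument=value, ...) on one line, values as JSON. step_arm: Moves the arm, as the interface text tells. Its arguments: {"type":"object","properties":{"motion":{"type":"array"},"newtons":{"type":"number"}},"required":["motion"]}

```bash
mkdir -p pics; cat > h.py <<'E'
from workcell import *
import numpy as np, cv2
def toworld(cam,p):
    T=get_calibration(cam)["world_from_camera"]; T=np.array(T); return (T[:3,:3]@np.atleast_2d(p).T).T+T[:3,3]
def cloud(cam,depth,mask):
    c=get_calibration(cam);K=np.array(c["K"]);v,u=np.nonzero(mask&(depth>0))
    n=cv2.undistortPoints(np.stack([u,v],1).astype(float)[:,None],K,np.array(c["dist_coeffs"]))[:,0]
    z=depth[v,u][:,None]; return toworld(cam,np.hstack([n*z,z])),u,v
def proj(cam,P):
    c=get_calibration(cam);T=np.linalg.inv(np.array(c["world_from_camera"]))
    return cv2.projectPoints(np.atleast_2d(np.array(P,float)),cv2.Rodrigues(T[:3,:3])[0],T[:3,3],np.array(c["K"]),np.array(c["dist_coeffs"]))[0][:,0]
E
python3 - <<'E'
from h import *
print(read_state())
for cam in("top","scene"):
    im,d=read_camera(cam); cv2.imwrite(f"pics/{cam}0.png",im); np.save(f"{cam}0.npy",d)
    print(cam,np.array(get_calibration(cam)["world_from_camera"]).round(3).tolist())
    for t in("lamp","lens","pry_tool","tray","scraper","clay_bar","loop_tool","lens_notch","pry_tip","lamp_sill"):
        try:
            for r in spot_in(cam,t):
                w=toworld(cam,r["xyz"])[0]; print(t,round(r["score"],2),w.round(3),proj(cam,w)[0].round())
        except Exception as e: print(t,e)
E
```

```text
{'time': 0.0, 'q': array([-1.33489490e+00,  2.64769029e-01,  1.60539294e+00, -5.07775128e-06,
        1.27370486e+00, -3.68496809e-02]), 'joint_vel': array([-0.00041736, -0.00069974, -0.00090202, -0.00063284,  0.00090648,
        0.00048753]), 'joint_torque': array([-1.98374601e-04, -5.15111697e+01, -3.67316616e+01,  9.77685295e-05,
        1.28874276e-02, -7.17242756e-06]), 'tool_pos': array([ 0.18170014, -0.6493653 ,  0.25194105]), 'tcp_rot': array([-3.11018200e+00, -4.26804377e-01,  3.62271446e-04]), 'wrist_force': array([ 0.4692908 , -0.81062271, -0.37274233]), 'torque': array([ 0.00066856, -0.02808049,  0.00443755]), 'width': 1.0032632074907541}
top [[0.0, -0.981, 0.196, 0.316], [-1.0, -0.003, -0.014, 0.019], [0.014, -0.196, -0.981, 1.32], [0.0, 0.0, 0.0, 1.0]]
lamp 0.84 [0.544 0.048 0.061] [298. 208.]
lens 0.85 [0.375 0.14  0.017] [261. 277.]
lens 0.71 [0.58  0.01  0.088] [313. 192.]
lens 0.58 [ 0.36  -0.061  0.023] [341. 283.]
pry_tool 0.98 [ 0.502 -0.349  0.024] [450. 227.]
pry_tool 0.7 [ 0.304 -0.345  0.025] [452. 304.]
tray 0.63 [0.459 0.37  0.004] [175. 244.]
tray 0.29 [0.
[... 907 characters left out ...]
27.]
lens 0.97 [0.585 0.02  0.089] [313. 202.]
lens 0.82 [0.384 0.15  0.023] [391. 195.]
lens 0.59 [ 0.372 -0.055  0.02 ] [335. 166.]
pry_tool 0.81 [ 0.505 -0.344  0.02 ] [238. 154.]
tray 0.71 [0.468 0.371 0.003] [448. 254.]
tray 0.59 [ 0.507 -0.348  0.018] [236. 155.]
scraper 0.57 [ 0.62  -0.331  0.003] [216. 180.]
clay_bar 0.76 [0.785 0.049 0.045] [273. 269.]
loop_tool 0.87 [0.7   0.334 0.015] [393. 310.]
lens_notch 0.85 [0.39  0.15  0.019] [390. 197.]
lens_notch 0.77 [ 0.369 -0.053  0.018] [336. 166.]
lens_notch 0.72 [0.592 0.016 0.093] [310. 201.]
pry_tip 0.93 [ 0.318 -0.347  0.021] [275. 125.]
pry_tip 0.91 [ 0.504 -0.352  0.015] [236. 154.]
lamp_sill 0.67 [0.608 0.077 0.057] [325. 225.]
```

View pics/top0.png

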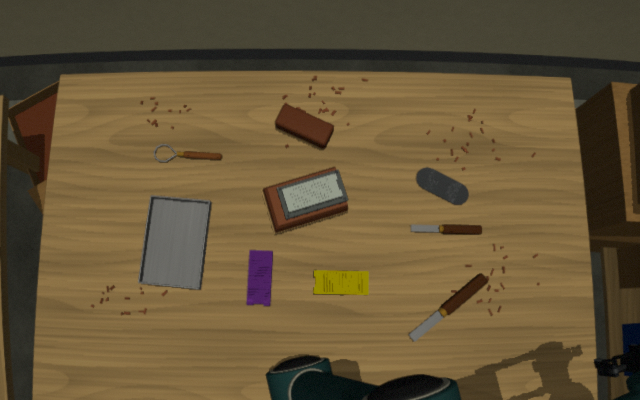

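View pics/scene0.png

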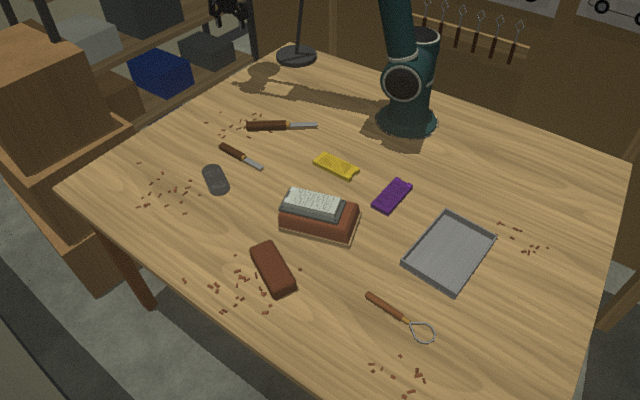

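The white lens on the lamp is at top (313,192); its look-alikes are yellow (341,283) and purple (260,277). The smaller pry tool is at (446,229), the bigger one at (448,305). Clay shows at the lamp's left end, so the notch should be at the right end (about 346,185). I'll measure next and check with a close crop.

```bash
cat > m.py <<'E'
from h import *
def rect(P):
    (c,(w,h),a)=cv2.minAreaRect((P[:,:2]*1000).astype(np.float32))
    if w<h: w,h,a=h,w,a+90
    return np.array(c).round(1),round(w,1),round(h,1),round((a+90)%180-90,1)
E
python3 - <<'E'
from m import *
tr={}
for cam in("top","scene"):
    im=cv2.imread(f"pics/{cam}0.png"); d=np.load(f"{cam}0.npy")
    P,u,v=cloud(cam,d,np.ones(d.shape,bool)); col=im[v,u].astype(int)
    near=np.linalg.norm(P[:,:2]-[.575,.01],axis=1)<.13
    m=near&(P[:,2]>.083)&(P[:,2]<.1); print(cam,"lens top",rect(P[m]),P[m][:,2].mean().round(4),m.sum())
    m=near&(P[:,2]>.0665)&(P[:,2]<.1); print("frame+lens",rect(P[m]))
    m=near&(P[:,2]>.066)&(P[:,2]<.076); print("frame z",np.median(P[m][:,2]).round(4))
    m=near&(P[:,2]>.05)&(P[:,2]<.1); print("clay+",rect(P[m]))
    t=np.linalg.norm(P[:,:2]-[.502,-.349],axis=1)<.105
    m=t&(P[:,2]>.006)&(P[:,2]<.05); print("tool",rect(P[m]),m.sum())
    m=t&(P[:,2]>.0145)&(P[:,2]<.05); print("handle",rect(P[m]),np.median(P[m][:,2]),m.sum())
    m=t&(P[:,2]>.006)&(P[:,2]<.0145)&(P[:,1]>-.33); print("blade",rect(P[m]),np.median(P[m][:,2]),m.sum())
    m=(abs(P[:,0]-.46)<.2)&(abs(P[:,1]-.37)<.16)&(P[:,2]>.018)&(P[:,2]<.04)&(P[:,0]<.62); print("tray",rect(P[m]))
im=cv2.imread("pics/top0.png"); im2=cv2.imread("pics/scene0.png")
a=cv2.resize(im[155:240,255:360],None,fx=5,fy=5,interpolation=cv2.INTER_CUBIC)[:400]
b=cv2.resize(im2[175:250,265:370],None,fx=5,fy=5,interpolation=cv2.INTER_CUBIC)[:375]
c=cv2.resize(im[210:350,400:500],None,fx=2.5,fy=2.5)[:375]
o=np.zeros((600,800,3),np.uint8)
o[:300,:394]=cv2.resize(a,(394,300)); o[:300,400:800]=cv2.resize(b,(400,300)); o[300:600,:214]=cv2.resize(c,(214,300))
cv2.imwrite("pics/crop1.png",o)
E
```

```text
top lens top (array([580.1,  12.1]), 139.9, 61.2, -72.4) 0.0908 1351
frame+lens (array([579. ,  16.9]), 174.1, 86.2, -72.5)
frame z 0.0721
clay+ (array([575.8,  26.6]), 194.5, 113.3, -72.7)
tool (array([ 505.5, -352.6]), 199.3, 193.0, 60.8) 716
handle (array([ 499.9, -339.3]), 187.9, 24.5, 87.8) 0.019109834393531866 400
blade (array([ 506.8, -287. ]), 189.0, 85.1, 0.2) 0.010702470581788082 202
tray (array([464., 367.]), 232.1, 163.2, -4.9)
scene lens top (array([580.9,  14. ]), 140.2, 64.7, -72.3) 0.09 961
frame+lens (array([582.1,  14.5]), 164.2, 86.1, -72.0)
frame z 0.0719
clay+ (array([580. ,  29.9]), 195.6, 109.8, -71.2)
tool (array([ 521.5, -359. ]), 173.2, 164.8, 56.9) 347
handle (array([ 499.9, -360.2]), 141.0, 25.9, 89.5) 0.020148722467021707 188
blade (array([ 545.1, -290.2]), 108.3, 82.1, -4.2) 0.011988631858052545 101
tray (array([464.3, 369.2]), 234.7, 161.1, -5.0)
```

View pics/crop1.png

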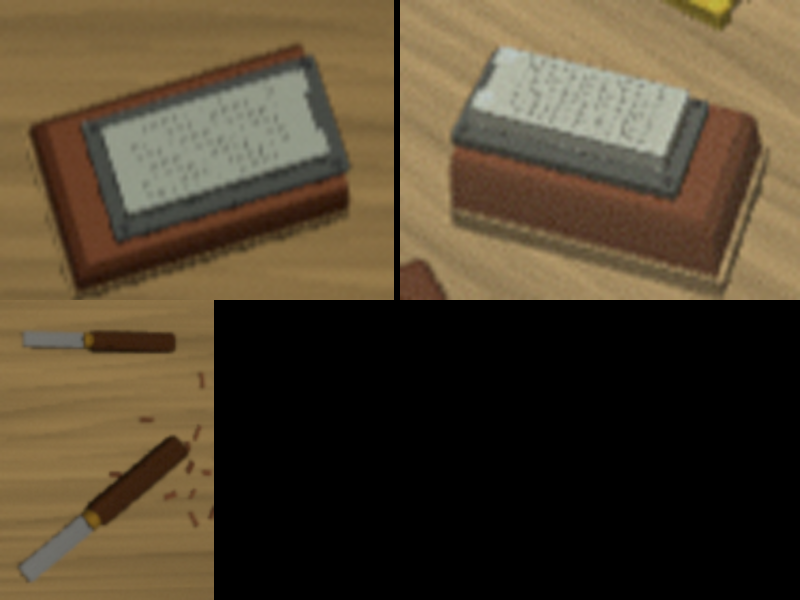

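The crop confirms it: the white lens's set-back notch is at the lamp's right end (world -y), where the clay stops short of the frame. The small tool (upper one) has its blade pointing to +y. I'll refine the tool pose with the region mask.

```bash
python3 - <<'E'
from m import *
for cam in("top","scene"):
    im,d=read_camera(cam)
    for r in regions_of(cam,"pry_tool"):
        g=r["region"]; P,u,v=cloud(cam,d,g)
        c=np.median(P[:,:2],0)
        if np.linalg.norm(c-[.502,-.349])>.06: continue
        # ray-plane: use pixel at fixed heights instead of noisy depth
        ok=(P[:,2]>-.01)&(P[:,2]<.04); 
        print(cam,round(r["score"],2),g.sum(),"all",rect(P[ok]))
        s=cv2.cvtColor(im,cv2.COLOR_BGR2HSV)[v,u]; bl=s[:,1]<90
        for n,m in(("handle",ok&~bl),("blade",ok&bl)): print(n,m.sum(),rect(P[m]),P[m].mean(0).round(4),np.median(P[m],0).round(4))
E
```

```text
top 0.7 683 all (array([ 501.7, -338.5]), 190.4, 31.2, 88.7)
handle 469 (array([ 501.7, -338.5]), 190.4, 31.2, 88.7) [ 0.498  -0.3701  0.0164] [ 0.4971 -0.37    0.0187]
blade 212 (array([ 502.7, -283.4]), 77.9, 20.8, 84.3) [ 0.5016 -0.2836  0.0105] [ 0.5013 -0.2837  0.0109]
scene 0.72 322 all (array([ 502.3, -351.3]), 205.1, 31.0, 84.9)
handle 236 (array([ 499.5, -384.8]), 138.1, 31.0, 84.8) [ 0.5031 -0.3737  0.0178] [ 0.5051 -0.3727  0.0199]
blade 85 (array([ 501.7, -283.4]), 70.0, 20.5, 87.8) [ 0.5021 -0.2849  0.0116] [ 0.5027 -0.2861  0.0118]
```

step_arm(motion=[[[0.06,0.04,0.036,-0.019,0,0,9],[0.06,0.079,0.073,-0.038,0,0,18],[0.06,0.119,0.109,-0.057,0,0,27],[0.06,0.158,0.145,-0.076,0,0,36],[0.06,0.198,0.182,-0.095,0,0,45],[0.06,0.238,0.218,-0.114,0,0,54],[0.06,0.277,0.255,-0.133,0,0,63],[0.06,0.317,0.291,-0.152,0,0,72.2]]], newtons=100)

```text
time: 2.3
tool_pos: [0.5002, -0.3579, 0.101]
tcp_rot: [2.257, 2.184, 0.0]
wrist_force: [0.1, -0.7, 0.2]
width: 0.704
```

step_arm(motion=[[[0.06,-0.001,0,-0.035,0,0,0],[0.06,-0.001,0,-0.065,0,0,0],[0.06,-0.001,0,-0.075,0,0,0],[0.06,-0.001,0,-0.075,0,0,0],[0.0,-0.001,0,-0.075,0,0,0],[0.0,-0.001,0,-0.075,0,0,0],[0.0,-0.001,0,-0.075,0,0,0],[0.0,-0.001,0,-0.075,0,0,0]]])

```text
time: 3.3
tool_pos: [0.5002, -0.3589, 0.0281]
tcp_rot: [2.255, 2.182, 0.001]
wrist_force: [-0.7, -0.1, 6.4]
width: 0.252
```

step_arm(motion=[[[0.0,0,0,0,0,0,0],[0.0,0,0,0,0,0,0],[0.0,0,0,0.02,0,0,0],[0.0,0,0,0.045,0,0,0],[0.0,0,0,0.065,0,0,0],[0.0,0,0,0.065,0,0,0],[0.0,0,0,0.065,0,0,0],[0.0,0,0,0.065,0,0,0]]])

```text
time: 4.3
tool_pos: [0.4994, -0.3583, 0.0918]
tcp_rot: [2.256, 2.183, 0.0]
wrist_force: [-0.7, 0.3, -1.3]
width: 0.251
```

step_arm(motion=[[[0.0,0.02,0.024,0.012,0,0,3],[0.0,0.05,0.058,0.012,0,0,7],[0.0,0.08,0.094,0.012,0,0,11],[0.0,0.11,0.13,0.012,0,0,15],[0.0,0.135,0.158,0.012,0,0,19.5],[0.0,0.145,0.17,0.012,0,0,19.5],[0.0,0.145,0.17,0.012,0,0,19.5],[0.0,0.145,0.17,0.012,0,0,19.5]]])

```text
time: 5.3
tool_pos: [0.6433, -0.1892, 0.1032]
tcp_rot: [1.856, 2.534, -0.001]
wrist_force: [-0.2, -1.0, -2.2]
width: 0.249
```

```bash
python3 - <<'E'
from m import *
s=read_state(); print(s["tool_pos"],s["wrist_force"])
e=np.array([-.302,.953]); C=np.array([.5805,.013])
mouth=np.r_[C-.066*e,.077]; sill=np.r_[C-.082*e,.072]; tip=np.r_[s["tool_pos"][:2]+.115*e,s["tool_pos"][2]-.018]
print("predicted tip",tip)
o=[]
for cam in("top","scene"):
    im,d=read_camera(cam); 
    P,u,v=cloud(cam,d,np.ones(d.shape,bool)); hsv=cv2.cvtColor(im,cv2.COLOR_BGR2HSV)[v,u]
    r=P[:,:2]-s["tool_pos"][:2]; a=r@e; b=r@[-e[1],e[0]]
    m=(a>.045)&(a<.14)&(abs(b)<.03)&(P[:,2]>.076)&(P[:,2]<.096)&(hsv[:,1]<110)
    print(cam,"blade n",m.sum(),"along",np.percentile(a[m],[0,2,50,98,100]).round(4),"across",b[m].mean().round(4),"z",np.median(P[m][:,2]).round(4),"fit z slope",np.polyfit(a[m],P[m][:,2],1).round(3),"across slope",np.polyfit(a[m],b[m],1).round(4))
    q=proj(cam,[mouth,sill,tip]); print(q.round())
    c=q[0].astype(int); y0,x0=c[1]-40,c[0]-40
    k=cv2.resize(im[y0:y0+80,x0:x0+80],None,fx=5,fy=5,interpolation=cv2.INTER_CUBIC)
    for p,cl in zip(q,((0,0,255),(0,255,0),(255,0,255))): cv2.drawMarker(k,tuple(int(t) for t in (p-[x0,y0]+.5)*5),cl,0,9)
    o.append(k)
cv2.imwrite("pics/pre.png",np.hstack(o))
E
```

```text
[ 0.64331146 -0.1891738   0.10318118] [-0.16211697 -1.0426916  -2.16922034]
predicted tip [ 0.60858146 -0.0795788   0.08518118]
top blade n 191 along [0.0464 0.0492 0.0834 0.1365 0.1396] across -0.0 z 0.0866 fit z slope [-0.053  0.091] across slope [-0.0644  0.0054]
[[337. 185.]
 [343. 184.]
 [349. 181.]]
scene blade n 140 along [0.0451 0.046  0.0805 0.1138 0.139 ] across -0.0018 z 0.087 fit z slope [-0.021  0.089] across slope [ 0.0021 -0.002 ]
[[288. 197.]
 [283. 197.]
 [278. 192.]]
```

View pics/pre.png

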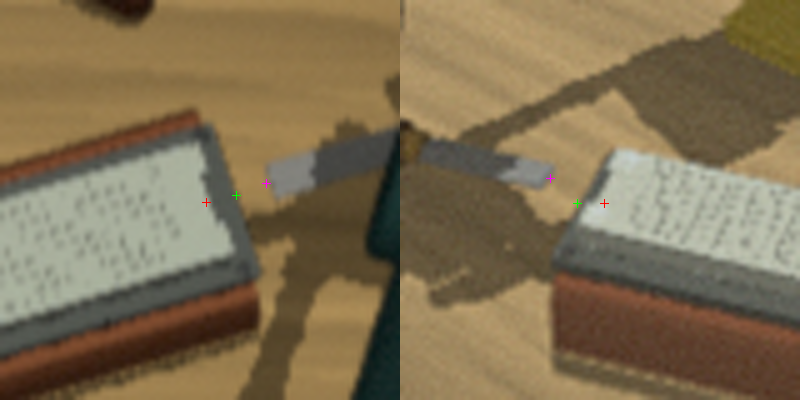

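Blade and prediction agree (tip at about (268,181) in the left crop, mouth mark at (206,202)), and the blade points into the notch. I'll go over the sill and lower onto the frame to feel it.

step_arm(motion=[[[0.0,-0.002,0.007,0,0,0,0],[0.0,-0.0045,0.014,0,0,0,0],[0.0,-0.0066,0.021,0,0,0,0],[0.0,-0.0066,0.021,-0.005,0,0,0],[0.0,-0.0066,0.021,-0.0095,0,0,0],[0.0,-0.0066,0.021,-0.0115,0,0,0],[0.0,-0.0066,0.021,-0.0125,0,0,0],[0.0,-0.0066,0.021,-0.0125,0,0,0]]])

```text
time: 6.4
tool_pos: [0.6368, -0.1686, 0.091]
tcp_rot: [1.857, 2.533, -0.0]
wrist_force: [-0.9, 0.2, -1.5]
width: 0.251
```

step_arm(motion=[[[0.0,0,0,-0.0005,0,0,0],[0.0,0,0,-0.001,0,0,0],[0.0,0,0,-0.0015,0,0,0],[0.0,0,0,-0.002,0,0,0],[0.0,0,0,-0.0025,0,0,0],[0.0,0,0,-0.0025,0,0,0],[0.0,0,0,-0.0025,0,0,0],[0.0,0,0,-0.0025,0,0,0]]])

```text
time: 7.4
tool_pos: [0.6371, -0.1687, 0.0888]
tcp_rot: [1.857, 2.532, -0.0]
wrist_force: [-0.4, -0.0, 3.7]
width: 0.25
```

step_arm(motion=[[[0.0,0,0,0.0013,0,0,0],[0.0,-0.0009,0.0029,0.0013,0,0,0],[0.0,-0.0018,0.0057,0.0013,0,0,0],[0.0,-0.0027,0.0086,0.0013,0,0,0],[0.0,-0.0036,0.0114,0.0013,0,0,0],[0.0,-0.0045,0.0143,0.0013,0,0,0],[0.0,-0.0054,0.0172,0.0013,0,0,0],[0.0,-0.006,0.0191,0.0013,0,0,0]]])

```text
time: 8.4
tool_pos: [0.6311, -0.1494, 0.0902]
tcp_rot: [1.857, 2.532, -0.0]
wrist_force: [0.8, -1.7, 2.7]
width: 0.251
```

step_arm(motion=[[[0.0,-0.0003,0.001,0,0,0,0],[0.0,-0.0006,0.002,0,0,0,0],[0.0,-0.0009,0.003,0,0,0,0],[0.0,-0.0012,0.0038,0,0,0,0],[0.0,-0.0012,0.0038,0,0,0,0],[0.0,-0.0012,0.0038,0,0,0,0],[0.0,-0.0012,0.0038,0,0,0,0],[0.0,-0.0012,0.0038,0,0,0,0]]])

```text
time: 9.4
tool_pos: [0.6299, -0.1456, 0.0902]
tcp_rot: [1.857, 2.532, 0.0]
wrist_force: [0.9, -1.1, 1.4]
width: 0.25
```

```bash
cat > look.py <<'E'
from m import *
import sys
s=read_state(); print(s["tool_pos"].round(4),s["wrist_force"].round(1),s["torque"].round(2))
e=np.array([-.302,.953]); C=np.array([.5805,.013])
mouth=np.r_[C-.066*e,.077]; sill=np.r_[C-.082*e,.072]; o=[]
for cam in("top","scene"):
    im,d=read_camera(cam); P,u,v=cloud(cam,d,np.ones(d.shape,bool))
    r=P[:,:2]-C; a=r@e; b=r@[-e[1],e[0]]; hsv=cv2.cvtColor(im,cv2.COLOR_BGR2HSV)[v,u]
    m=(abs(a)<.08)&(abs(b)<.027)&(P[:,2]>.082)&(P[:,2]<.125)&(hsv[:,2]>100)&(hsv[:,1]<70)
    k=np.polyfit(a[m],P[m][:,2],1); print(cam,"lens rect",rect(P[m]),"z centre",k[1].round(4),"tilt deg",np.degrees(k[0]).round(1),"z notch end",np.polyval(k,-.066).round(4),"a range",np.percentile(a[m],[1,99]).round(4))
    q=proj(cam,[mouth,sill]); c=q[1].astype(int); y0,x0=max(c[1]-40,0),c[0]-40
    k=cv2.resize(im[y0:y0+80,x0:x0+80],None,fx=5,fy=5,interpolation=cv2.INTER_CUBIC)
    for p,cl in zip(q,((0,0,255),(0,255,0))): cv2.drawMarker(k,tuple(int(t) for t in (p-[x0,y0]+.5)*5),cl,0,7)
    o.append(k)
cv2.imwrite(f"pics/{sys.argv[1]}.png",np.hstack(o))
E
python3 look.py ins
```

```text
[ 0.6299 -0.1456  0.0902] [ 0.9 -1.1  1.4] [ 0.09 -0.05 -0.03]
top lens rect (array([580.7,  12.4]), 139.5, 53.9, -72.5) z centre 0.0908 tilt deg -0.1 z notch end 0.0909 a range [-0.0675  0.0678]
scene lens rect (array([580.3,  14. ]), 139.7, 53.5, -72.4) z centre 0.0903 tilt deg -0.2 z notch end 0.0905 a range [-0.066   0.0703]
```

View pics/ins.png

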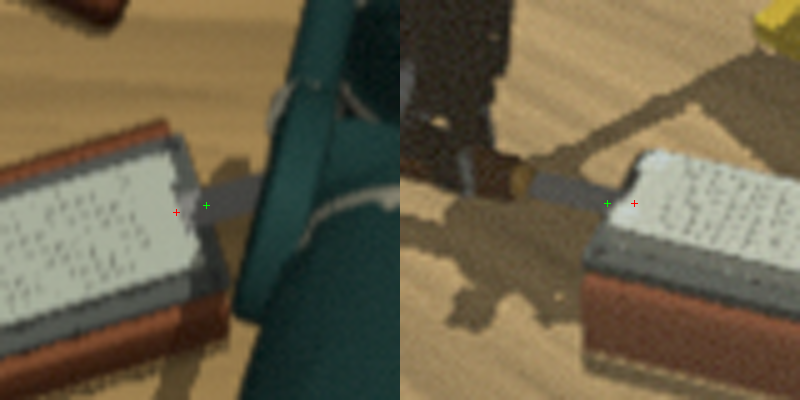

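step_arm(motion=[[[0.0,0.0004,-0.0012,-0.0074,4.8,1.5,0],[0.0,0.0005,-0.0015,-0.0111,7.1,2.3,0],[0.0,0.0005,-0.0017,-0.0149,9.5,3.0,0],[0.0,0.0005,-0.0017,-0.0186,11.9,3.8,0],[0.0,0.0005,-0.0017,-0.0223,14.3,4.5,0],[0.0,0.0004,-0.0014,-0.0261,16.7,5.3,0],[0.0,0.0003,-0.001,-0.0298,19.1,6.0,0],[0.0,0.0003,-0.001,-0.0298,19.1,6.0,0]]])

```text
time: 10.5
tool_pos: [0.6301, -0.148, 0.0593]
tcp_rot: [-1.685, -2.294, -0.297]
wrist_force: [0.4, -0.4, 3.3]
width: 0.249
```

```bash
python3 look.py lev
```

```text
[ 0.6301 -0.148   0.0593] [ 0.4 -0.4  3.3] [0.06 0.09 0.06]
top lens rect (array([581.4,  10.4]), 143.7, 53.9, -72.5) z centre 0.0969 tilt deg -4.9 z notch end 0.1026 a range [-0.0681  0.0678]
scene lens rect (array([580.1,  14.1]), 139.1, 53.9, -72.5) z centre 0.0966 tilt deg -5.3 z notch end 0.1027 a range [-0.0666  0.07  ]
```

step_arm(motion=[[[0.0,0.0001,-0.0004,0.0075,-4.8,-1.5,0],[0.0,0.0002,-0.0007,0.0149,-9.5,-3,0],[0.0,0.0002,-0.0007,0.0149,-9.5,-3,0],[0.0,0.0026,-0.0083,0.0137,-9.5,-3,0],[0.0,0.0056,-0.0179,0.0122,-9.5,-3,0],[0.0,0.0087,-0.0274,0.0104,-9.5,-3,0],[0.0,0.0117,-0.037,0.0087,-9.5,-3,0],[0.0,0.015,-0.0474,0.0069,-9.5,-3,0]]])

```text
time: 11.6
tool_pos: [0.6451, -0.1965, 0.066]
tcp_rot: [-1.774, -2.418, -0.154]
wrist_force: [0.7, 0.5, -1.1]
width: 0.252
```

```bash
python3 look.py out
```

```text
[ 0.6451 -0.1965  0.066 ] [ 0.7  0.5 -1.1] [-0.12 -0.01 -0.  ]
top lens rect (array([580.6,  12.6]), 139.1, 53.9, -72.3) z centre 0.0969 tilt deg -5.2 z notch end 0.103 a range [-0.0673  0.0678]
scene lens rect (array([580.2,  13.8]), 139.7, 54.0, -72.4) z centre 0.0967 tilt deg -5.2 z notch end 0.1026 a range [-0.0665  0.07  ]
```

View pics/out.png

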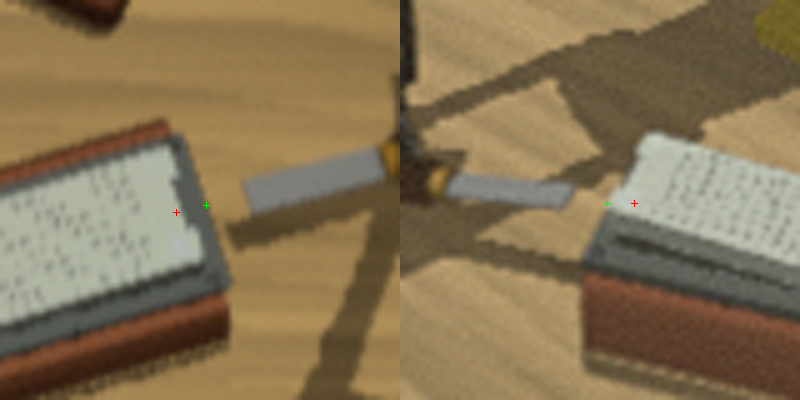

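```bash
python3 - <<'E'
from h import *
from scipy.spatial.transform import Rotation as R
s=read_state(); r=R.from_rotvec([2.256,2.183,0])*R.from_rotvec(s["tcp_rot"]).inv()
print(r.as_rotvec(degrees=True).round(1)); print(np.array([.4995,-.3585,.06])-s["tool_pos"])
# full-bench obstacles near the scraper
im,d=read_camera("top"); g=regions_of("top","scraper")
for x in g[:2]: P,_,_=cloud("top",d,x["region"]); print(x["score"],P.min(0).round(3),P.max(0).round(3))
E
```

```text
[ -9.9  -1.4 -19.3]
[-0.14589327 -0.16152041 -0.00615482]
```

step_arm(motion=[[[0.0,0.002,-0.02,0.015,-2,-0.3,-3.9],[0.0,-0.03,-0.05,0.025,-4,-0.6,-7.8],[0.0,-0.065,-0.085,0.025,-6,-0.9,-11.7],[0.0,-0.1,-0.12,0.02,-8,-1.2,-15.6],[0.0,-0.13,-0.148,0.005,-9.9,-1.4,-19.3],[0.0,-0.146,-0.1615,-0.006,-9.9,-1.4,-19.3],[0.0,-0.146,-0.1615,-0.02,-9.9,-1.4,-19.3],[0.0,-0.146,-0.1615,-0.02,-9.9,-1.4,-19.3]]])

```text
time: 12.8
tool_pos: [0.4989, -0.3559, 0.0449]
tcp_rot: [-2.256, -2.185, -0.001]
wrist_force: [0.2, 0.4, -2.3]
width: 0.248
```

step_arm(motion=[[[0.0,0,0,-0.005,0,0,0],[0.0,0,0,-0.01,0,0,0],[0.0,0,0,-0.013,0,0,0],[0.0,0,0,-0.015,0,0,0],[0.0,0,0,-0.0165,0,0,0],[0.0,0,0,-0.0175,0,0,0],[0.0,0,0,-0.0175,0,0,0],[0.0,0,0,-0.0175,0,0,0]]])

```text
time: 13.8
tool_pos: [0.499, -0.3559, 0.0281]
tcp_rot: [-2.256, -2.185, -0.001]
wrist_force: [-1.4, 2.6, 5.9]
width: 0.25
```

step_arm(motion=[[[0.06,0,0,0,0,0,0],[0.06,0,0,0,0,0,0],[0.06,0,0,0,0,0,0],[0.06,0,0,0.03,0,0,0],[0.06,0,0,0.07,0,0,0],[0.06,0,0,0.12,0,0,0],[0.0854,0.006,0.027,0.15,0,0,4],[0.0854,0.018,0.08,0.15,0,0,8]]], newtons=25)

```text
time: 14.8
tool_pos: [0.5195, -0.2781, 0.1824]
tcp_rot: [2.095, 2.331, 0.004]
wrist_force: [0.7, -0.3, -0.7]
width: 1.001
```

```bash
python3 - <<'E'
from m import *
s=read_state(); print(s["tool_pos"].round(4),s["tcp_rot"],s["width"]); print("to lens",(np.array([.5805,.0133,.094])-s["tool_pos"]).round(4))
im,d=read_camera("top"); cv2.imwrite("pics/rel.png",cv2.resize(im[60:360,30:600],(798,420)))
P,u,v=cloud("top",d,np.ones(d.shape,bool))
for r in regions_of("top","pry_tool"):
    Q,_,_=cloud("top",d,r["region"]); print(r["score"],rect(Q),np.median(Q,0).round(3))
E
```

```text
[ 0.5195 -0.2781  0.1824] [2.09518343 2.33093004 0.00350479] 1.0006630984551466
to lens [ 0.061   0.2914 -0.0884]
0.74 (array([ 487.6, -302.5]), 254.5, 86.7, -70.7) [ 0.5   -0.386  0.017]
```

View pics/rel.png

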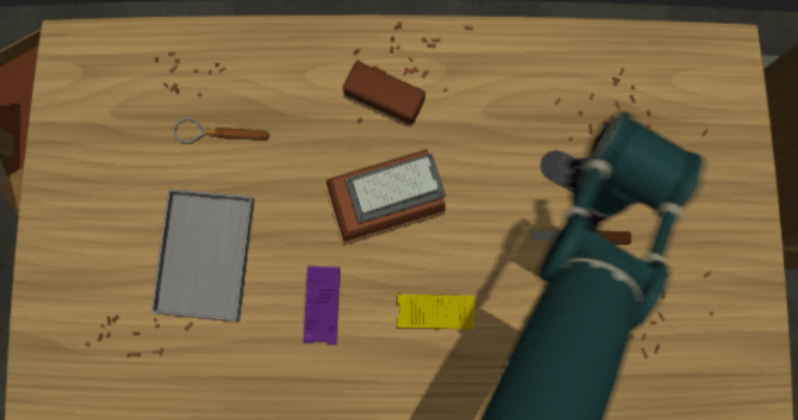

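The tool lies at about (580,237) in this crop, back on the bench, and the lamp, lens and bystanders are unchanged. On to the lens.

step_arm(motion=[[[0.0854,0.01,0.048,0,0,0,2],[0.0854,0.02,0.097,0,0,0,4],[0.0854,0.031,0.146,-0.01,0,0,6],[0.0854,0.041,0.195,-0.02,0,0,8],[0.0854,0.051,0.244,-0.03,0,0,10],[0.0854,0.061,0.2914,-0.042,0,0,11.5],[0.0854,0.061,0.2914,-0.042,0,0,11.5],[0.0854,0.061,0.2914,-0.042,0,0,11.5]]])

```text
time: 15.9
tool_pos: [0.5788, 0.0186, 0.1365]
tcp_rot: [-1.848, -2.539, -0.003]
wrist_force: [0.7, -0.4, 0.3]
width: 1.0
```

step_arm(motion=[[[0.0854,0.0015,-0.005,0,0,0,0],[0.0854,0.0015,-0.005,0,0,0,0],[0.0854,0.0015,-0.005,-0.01,0,0,0],[0.0854,0.0015,-0.005,-0.02,0,0,0],[0.0854,0.0015,-0.005,-0.03,0,0,0],[0.0854,0.0015,-0.005,-0.038,0,0,0],[0.0854,0.0015,-0.005,-0.0425,0,0,0],[0.0854,0.0015,-0.005,-0.0425,0,0,0]]])

```text
time: 16.9
tool_pos: [0.58, 0.0137, 0.0935]
tcp_rot: [-1.847, -2.539, -0.002]
wrist_force: [-0.6, 0.1, -0.4]
width: 1.001
```

step_arm(motion=[[[0.0,0,0,0,0,0,0],[0.0,0,0,0,0,0,0],[0.0,0,0,0,0,0,0],[0.0,0,0,0,0,0,0],[0.0,0,0,0,0,0,0],[0.0,0,0,0,0,0,0],[0.0,0,0,0,0,0,0],[0.0,0,0,0,0,0,0]]], newtons=25)

```text
time: 17.9
tool_pos: [0.5802, 0.0137, 0.094]
tcp_rot: [-1.848, -2.539, -0.002]
wrist_force: [-2.6, 0.4, 5.7]
width: 0.695
```

step_arm(motion=[[[0.0,0,0,0.004,0,0,0],[0.0,0,0,0.01,0,0,0],[0.0,0,0,0.02,0,0,0],[0.0,0,0,0.035,0,0,0],[0.0,0,0,0.05,0,0,0],[0.0,0,0,0.06,0,0,0],[0.0,0,0,0.06,0,0,0],[0.0,0,0,0.06,0,0,0]]])

```text
time: 18.9
tool_pos: [0.5799, 0.0137, 0.1537]
tcp_rot: [-1.847, -2.538, -0.002]
wrist_force: [-0.9, -0.3, -0.5]
width: 0.698
```

```bash
python3 - <<'E'
from m import *
s=read_state(); print(s["tool_pos"].round(4),s["wrist_force"].round(1),s["width"])
im,d=read_camera("scene"); P,u,v=cloud("scene",d,np.ones(d.shape,bool)); hsv=cv2.cvtColor(im,cv2.COLOR_BGR2HSV)[v,u]
e=np.array([-.302,.953]); a=(P[:,:2]-s["tool_pos"][:2])@e; b=(P[:,:2]-s["tool_pos"][:2])@[-e[1],e[0]]
m=(abs(a)<.08)&(abs(b)<.03)&(P[:,2]>.12)&(P[:,2]<.19)&(hsv[:,2]>100)&(hsv[:,1]<70)
k=np.polyfit(a[m],P[m][:,2],1); print(m.sum(),"z",k[1],"tilt",np.degrees(k[0]),rect(P[m]))
im2,_=read_camera("top")
cv2.imwrite("pics/lift.png",np.hstack([cv2.resize(im2[120:240,200:320+40],(400,300)),cv2.resize(im[120:270,240:440],(400,300))]))
E
```

```text
[0.5799 0.0137 0.1537] [-0.9 -0.3 -0.5] 0.6979105178180247
669 z 0.15530706325599936 tilt -4.461805945161822 (array([580.8,  13.1]), 139.9, 59.4, -72.0)
```

View pics/lift.png

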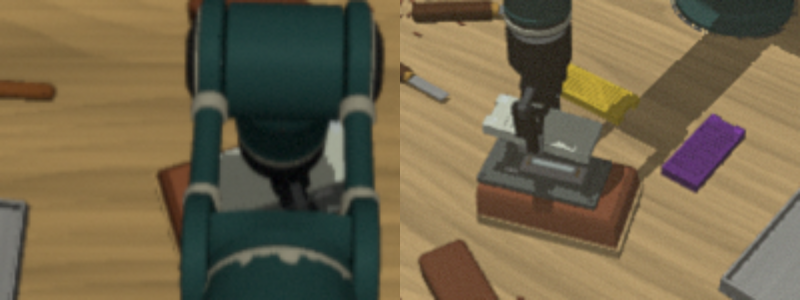

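step_arm(motion=[[[0.0,-0.012,0.036,0,0,0,8],[0.0,-0.028,0.085,0,0,0,18],[0.0,-0.045,0.136,0,0,0,27],[0.0,-0.062,0.188,0,0,0,36],[0.0,-0.079,0.24,-0.01,0,0,45],[0.0,-0.095,0.29,-0.02,0,0,54],[0.0,-0.108,0.33,-0.03,0,0,62],[0.0,-0.116,0.354,-0.04,0,0,67.4]]])

```text
time: 20.0
tool_pos: [0.4624, 0.3696, 0.1121]
tcp_rot: [-0.12, -3.136, 0.002]
wrist_force: [0.6, 0.4, -0.3]
width: 0.698
```

step_arm(motion=[[[0.0,0.001,-0.001,0,0.2,2.4,0],[0.0,0.001,-0.001,-0.02,0.4,4.8,0],[0.0,0.001,-0.001,-0.04,0.4,4.8,0],[0.0,0.001,-0.001,-0.055,0.4,4.8,0],[0.0,0.001,-0.001,-0.07,0.4,4.8,0],[0.0,0.001,-0.001,-0.08,0.4,4.8,0],[0.0,0.001,-0.001,-0.084,0.4,4.8,0],[0.0,0.001,-0.001,-0.084,0.4,4.8,0]]])

```text
time: 21.0
tool_pos: [0.4633, 0.3687, 0.0281]
tcp_rot: [-0.117, -3.052, -0.003]
wrist_force: [-0.4, -0.7, -0.7]
width: 0.699
```

```bash
cat > lt.py <<'E'
from m import *
s=read_state(); print(s["tool_pos"].round(4),s["wrist_force"].round(1),s["width"])
for cam in("scene","top"):
    im,d=read_camera(cam); P,u,v=cloud(cam,d,np.ones(d.shape,bool)); hsv=cv2.cvtColor(im,cv2.COLOR_BGR2HSV)[v,u]
    t=np.radians(175.3); e=np.array([np.cos(t),np.sin(t)]); r=P[:,:2]-[.464,.368]; a=r@e; b=r@[-e[1],e[0]]
    m=(abs(a)<.09)&(abs(b)<.06)&(P[:,2]>.014)&(P[:,2]<.045)
    A=np.c_[a,b,np.ones(len(a))][m]
    for _ in range(3):
        k=np.linalg.lstsq(A,P[m][:,2],rcond=None)[0]; m[np.nonzero(m)[0][abs(A@k-P[m][:,2])>.004]]=False; A=np.c_[a,b,np.ones(len(a))][m]
    print(cam,m.sum(),"top z",k[2].round(4),"tilts",np.degrees(k[:2]).round(1),rect(P[m]))
    cv2.imwrite(f"pics/lt_{cam}.png",im)
E
python3 lt.py
```

```text
[0.4633 0.3687 0.0281] [-0.4 -0.7 -0.7] 0.699202325895184
scene 691 top z 0.0312 tilts [0.7 1.1] (array([480.5, 371.1]), 119.4, 85.7, 7.0)
top 189 top z 0.0304 tilts [-1.1 -1.5] (array([475.7, 341.3]), 143.5, 50.1, 18.3)
```

step_arm(motion=[[[0.0,0,0,-0.001,0,0,0],[0.0,0,0,-0.002,0,0,0],[0.0,0,0,-0.003,0,0,0],[0.0,0,0,-0.004,0,0,0],[0.0,0,0,-0.005,0,0,0],[0.0,0,0,-0.006,0,0,0],[0.0,0,0,-0.0065,0,0,0],[0.0,0,0,-0.007,0,0,0]]])

```text
time: 22.1
tool_pos: [0.4638, 0.3689, 0.0217]
tcp_rot: [-0.117, -3.053, -0.004]
wrist_force: [0.2, 0.4, 0.7]
width: 0.695
```

step_arm(motion=[[[0.0,0,0,-0.001,0,0,0],[0.072,0,0,-0.001,0,0,0],[0.075,0,0,-0.001,0,0,0],[0.08,0,0,-0.001,0,0,0],[0.08,0,0,-0.001,0,0,0],[0.08,0,0,0.02,0,0,0],[0.08,0,0,0.06,0,0,0],[0.08,0,0,0.11,0,0,0]]])

```text
time: 23.1
tool_pos: [0.4632, 0.3686, 0.1332]
tcp_rot: [-0.117, -3.052, -0.003]
wrist_force: [0.9, 0.8, 0.2]
width: 0.94
```

step_arm(motion=[[[0.08,0,0,0.03,0,0,0],[0.08,0,-0.04,0.08,0,0,0],[0.08,0,-0.09,0.12,0,0,0],[0.08,0,-0.14,0.12,0,0,0],[0.08,0,-0.19,0.12,0,0,0],[0.08,0,-0.24,0.12,0,0,0],[0.08,0,-0.29,0.12,0,0,0],[0.08,0,-0.33,0.12,0,0,0]]])

```text
time: 24.1
tool_pos: [0.4631, 0.0368, 0.255]
tcp_rot: [-0.118, -3.054, -0.003]
wrist_force: [1.0, -0.1, -0.7]
width: 0.937
```

```bash
python3 lt.py; python3 - <<'E'
from m import *
im=cv2.imread("pics/lt_top.png"); cv2.imwrite("pics/fin.png",cv2.resize(im[60:360,30:600],(798,420)))
d=read_camera("top")[1]; P,u,v=cloud("top",d,np.ones(d.shape,bool))
hsv=cv2.cvtColor(im,cv2.COLOR_BGR2HSV)[v,u]
m=(abs(P[:,0]-.464)<.09)&(abs(P[:,1]-.368)<.06)&(P[:,2]>.016)&(P[:,2]<.03); print("lens",rect(P[m]),P[m].mean(0))
for t in("pry_tool","scraper","clay_bar","loop_tool"):
    for r in spot_in("top",t): print(t,round(r["score"],2),toworld("top",r["xyz"])[0].round(3))
E
```

```text
[0.4631 0.0368 0.255 ] [ 1.  -0.1 -0.7] 0.9365267199164918
scene 1023 top z 0.0227 tilts [0.3 0.7] (array([465.2, 369.9]), 143.0, 61.6, -5.4)
top 1060 top z 0.0224 tilts [0.3 0. ] (array([465. , 367.7]), 141.1, 62.8, -4.6)
lens (array([465.4, 367.4]), 140.8, 63.2, -5.8) [0.46369749 0.3672675  0.02256405]
pry_tool 0.92 [ 0.5   -0.345  0.023]
pry_tool 0.89 [ 0.303 -0.344  0.022]
pry_tool 0.29 [0.697 0.329 0.013]
scraper 0.71 [ 0.616 -0.336  0.004]
clay_bar 0.67 [0.768 0.033 0.048]
loop_tool 0.78 [0.698 0.325 0.013]
```

View pics/fin.png

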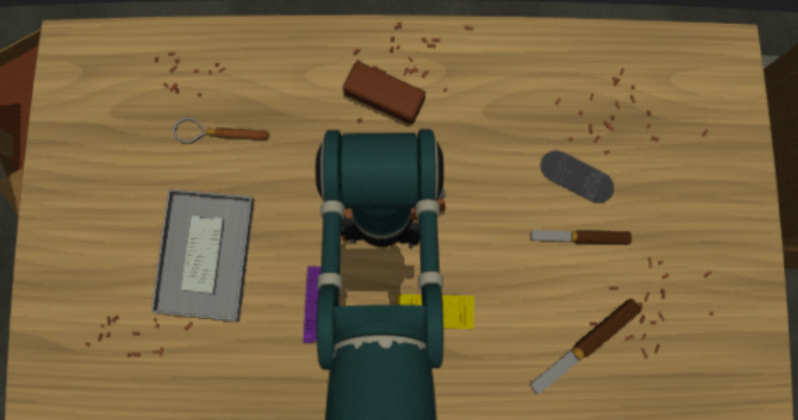

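The lens is flat in the tray at (202,255) in this crop, with its top at 22.5 mm (4 mm floor plus 18 mm lens). The tool is flat at (580,237) and the bystanders haven't moved, so I'm handing in.

```bash
python3 -c "
from workcell import *
print(finish_job())"
```

```text
the job is handed in; nothing more can be done
None
```

The lens is off the lamp and lying flat, right way up, in the steel tray, and I handed the job in at about 24 s of the 72 s allowed. `finish_job()` gave no verdict.

- **Prying:** I gripped the small pry tool by its handle, felt the blade onto the frame and slid it about 15 mm into the notch. Levering it about 20 degrees over the sill lifted the notch end about 12–13 mm. The lens stayed up after I pulled the blade out, so it had snapped free without the fingers touching it.
- **Tool:** I laid it back at its original spot. The last picture shows it lying flat on the bench, outside the tray.
- **Lens:** I lifted it across its width, levelled it and set it down in the tray. It rests about 2 mm from the tray's centre, tilted under 1 degree, with its top at 22.5 mm, which matches the tray floor plus the lens height.
- **Bystanders:** the scraper, clay bar and loop tool measure within about 5 mm of where they started.
- **Readings that disagreed:** the grip on the tool's handle read about 21.5 mm against the stated 24 mm. One tool outline from the network, taken after I laid the tool down, was the wrong size because the arm partly hid the tool. Neither affected the result.

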